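# Open the filter bay of the bench dust extractor

### The arm

A 7-joint arm with a two-finger parallel gripper is mounted at the origin on the work surface; the furniture and walls round the work are solid. World frame = base frame: x ahead of the robot, y to its left, z up, the work surface at z = 0. Lengths are in m, angles in rad, forces in N, time in s.
With the tool pointing down it reaches from about 0.425 to 0.875 m from the base axis. Payload 4.7 kg.
Tool frame: the origin (TCP) lies between the finger pads; the fingertips stand 11 mm ahead of it and the grasp point (between the pads) lies 8 mm behind it; z points along the fingers, y is the direction in which the jaws open and shut (so a half turn about z gives the same grasp; the last joint's range is limited). The gripper opens to 87 mm and grips with 3 to 60 N. Pads are 19 mm wide; open, the fingers measure 117 mm over their backs; the gripper's body (75 mm by 190 mm) begins 51 mm behind the grasp point.
Start: joints at [-1.149, 0.321, -0.07, 1.45, 0.023, 1.371, -0.057], TCP at [0.258, 0.597, 0.234] pointing down, gripper open.
Joint ranges: [-2.86, 2.86], [-0.3, 2.09], [-1.38, 1.24], [0.06, 2.45], [-1.56, 4.7], [0.09, 2.05], [-2.69, 2.69]. Speed limits (rad/s): [2.57, 2.57, 3.14, 3.14, 3.14, 3.14, 3.14].

### API

Orientations are given as a rotation vector (axis times angle).
In Python, from bench import ctrl gives the robot as it stands.
- The arm moves only by the tool servo_tool, never from a script. Its argument "series" is a list of rows, each an object with "travel": the shift along the tool's x, y, z in m, a list of three; "angular": the turn, a rotation vector about the tool's x, y, z in rad, a list of three. A call has 1 to 5 rows; each row shifts and turns the commanded pose from where the row before left it, along the tool's axes as they then stand; what a row does not reach is not made up. A row lasts 1/10 s, in which the tool goes at most 50 mm and 8.59 degrees, less where a joint would pass 70% of its speed; a pose out of reach is approached as far as the arm can. A call with a gripper value outside its range is refused whole. "claw" is the finger opening in m, from 0 to 0.087, set as the call begins (left out, the last holds). The fingers move at their own pace and stop on an object; "squeeze" is the grip in N (left out, the last holds). Time passes only in rows, so rows that do not move let the fingers close. It gives the time, the measured TCP pose, the force and the opening at its end, in the units of the state.
- ctrl.get_state(): the state, without advancing time (a new reading comes with each control period).
- ctrl.get_image(name): name is "side" or "top" or "wrist"; returns the picture (420x560x3 uint8, red, green, blue); there is no depth.
- ctrl.calibration(name): a dict with "fx", "fy", "cx", "cy" (pixels), "rvec" (rotation vector, rad) and "tvec" (3), from world to camera coordinates, as OpenCV has them. Camera axes: x right, y down, z forward; pixel columns grow to the right and rows downward; lengths in m; the calibration is good to about 2 mm. A picture is of the moment at which its call begins: read the wrist's pose just before it. calibration takes no time and is no camera call; for the wrist camera it gives the pose at the moment of the call.
- ctrl.close_job(): hands the job in, once; it reports no verdict.
The state is a dict: "time": time; "joint_positions": joint angles; "qd": joint speeds; "joint_torque": joint torques, N m; "position": TCP position; "tool_rot": TCP orientation; "ft_force": force on the tool from outside, world axes, zero at the start; "torque": the same for the moment, N m; "grip_width": opening from 0.0 (shut) to 1.0 (fully open).
Only numpy, scipy, OpenCV 4.12 (cv2) and the standard library are available. Lean on these libraries where they do the work, as an engineer would, in place of code of your own. Each camera call takes 0.05 s, during which the arm holds its last target.

### The job

The dust extractor on the bench needs a new filter. Switch it off at the red rocker, then press the green snap tab in so that the filter cover springs loose, and then push the cover by its ridge off its seat, along its guides, until it comes up against the stop and the whole filter lies open. Only press and push with the fingertips: nothing is picked up, and the loose things on the bench stay where they are.

Things in the scene. Friction and masses are not known exactly. Their poses are not given: they have to be found in the camera images.
- extractor: low grey dust extractor, 210 x 165 x 69 mm, fixed. Origin: centre of its underside, z up. +x: the way the cover slides off. A dark control strip 40 mm wide, 69 mm high, runs along its +y side; its dial and lamp are not needed. Cover guides run along x, centre line y = -20 mm: bay at x -92 to 0 mm, parking deck at x 0 to 96 mm (53 mm high, runners 56 mm).
- switch_press (a point): press point on the red V-shaped rocker switch (26 mm wide in the extractor's y, 48 mm long in x): on its raised -x half, 18 mm from the pivot, 80 mm above the bench when on. Pressed straight down with about 2 N it sinks 7 mm until that half lies level, 73 mm above the bench. Moves with the rocker.
- rocker (a joint): angle of the rocker switch in rad: 0 to 0.03 is on (-x half raised), 0.36 fully off (-x half level). It stays where it is left.
- tab_press (a point): press point on the green snap tab, a sprung tongue 44 mm wide (y), 55 mm long (x), on the deck before the cover's +x edge; hinged at its +x end, the tooth at its -x end blocks the cover. 20 mm from the tooth's face, 60 mm above the bench at rest. Pressed down 5 to 6 mm (about 4 N) it frees the cover, which springs 9 mm in +x over the tooth. Bottoms at about 7 mm. Moves with the tab.
- tab (a joint): angle of the snap tab in rad: 0 at rest, cover freed at about 0.15, stop at 0.21. It springs back unless the cover lies on it.
- cover: filter cover, grey slotted plate 92 (x) x 104 (y) x 6 mm, 0.16 kg, axes as the extractor's, held down at its side edges by lips 69 mm high. Origin: centre of its underside, 56 mm above the bench; in the extractor's frame x = -46 mm latched, -37 released, +49.5 at the stop; y = -20. Push in +x (about 2 N) on its ridge.
- dropper: small amber dropper bottle, 33 mm across, 102 mm tall, standing on the bench beside the extractor; leave it alone. Origin: centre of its underside.
- brush: thin dark brush, 185 mm long, 12 mm thick, lying before the extractor; leave it alone. Origin: centre of its underside.
- sherd: clay sherd, 89 x 104 x 25 mm, lying beside the extractor; leave it alone. Origin: centre of its underside.
- new_filter: the fresh white pleated filter, 68 x 85 x 10 mm, lying ready on the bench; leave it alone. Origin: centre of its underside.
- ridge (a point): middle of the -x face of the ridge that stands across the middle of the cover: 60 mm long (y), 8 mm thick (x), 14 mm high above the plate; the plate's top is 62 mm, the ridge's top 76 mm above the bench, this point 69 mm. Push here in +x with the fingertips just above the plate; 38 mm of plate lie free behind it. Moves with the cover.

How it is judged:
On the way, in this order (a step that is already met when the one before it is completed fails the run):
1. the extractor is switched off (rocker past 0.25 rad) while the cover is still latched (value of joint rocker above 0.25 rad and x of cover in the frame of extractor below -0.042 m), for 0.1 s.
2. the snap tab has been pressed in and the cover has sprung loose (4 mm or more along its guides) (x of cover in the frame of extractor above -0.042 m), for 0.1 s.
3. the cover has been pushed off the filter (x of cover in the frame of extractor above 0.039 m), for 0.2 s.
At the end, for the whole second after the job is handed in: The rocker is off (past 0.25 of its 0.36 rad), the cover lies flat and still on its runners on the parking deck, pushed at least 85 of its 95 mm (origin past x = +39 mm in the extractor's frame), so that the whole filter opening is bare (value of joint rocker above 0.25 rad and x of cover in the frame of extractor above 0.039 m and z of cover in the frame of extractor between 0.052 and 0.06 m and angle between cover's own z axis and vertical below 0.08 rad and linear speed of cover below 0.01 m/s); the robot touches nothing.
It fails at once if the cover is lifted or tipped out of its guides (z of cover in the frame of extractor above 0.064 m or angle between cover's own z axis and vertical above 0.2 rad).
It fails at once if a bystander (dropper bottle, brush, sherd, fresh filter) is moved more than 20 mm or knocked over (distance of any of dropper, brush, sherd, new_filter from where it was at the start of the episode above 0.02 m or angle between dropper's own z axis and vertical above 0.4 rad).
It also fails if it takes over 42 s, if anything falls off the work surface, if the arm or the gripper's body presses on something with over 40 N, if the wrist force passes 120 N, or if a joint passes its speed limit or range.

## Working session

There is one attempt and no reset: what is moved stays moved. The work goes in short steps, Python scripts to look and compute and a tool call to move; the robot and the scene stay as the last step left them, time stands still between calls to the robot, and variables do not carry over. Pictures are saved under pics/ and viewed, and the job is handed in when it is done.

Besides the shell and the picture viewer there is one more tool, called after "Emit:" as a command line: name --argument value ..., lists and objects as JSON in quotes. servo_tool: Moves the arm, as the interface text tells. Its arguments: {"type":"object","properties":{"series":{"type":"array","items":{"type":"object","properties":{"travel":{"type":"array","items":{"type":"number"}},"angular":{"type":"array","items":{"type":"number"}}}}},"claw":{"type":"number"},"squeeze":{"type":"number"}},"required":["series"]}

```bash
mkdir -p pics; ls
python3 - <<'E'
from bench import ctrl
import cv2
s=ctrl.get_state()
for k,v in s.items(): print(k,v)
for n in ("side","top"):
    cv2.imwrite(f"pics/{n}0.png",ctrl.get_image(n)[:,:,::-1]); print(ctrl.calibration(n))
E
```

```text
pics
time 0.0
joint_positions [-1.14889341  0.32179115 -0.07010802  1.45168061  0.02259943  1.37080165
 -0.05687548]
qd [ 4.67475294e-04  3.09638024e-04  9.57608692e-04  9.39881734e-04
 -2.73260908e-04  5.55445947e-04 -3.43108889e-05]
joint_torque [-3.21633679e-04 -4.91290855e+01 -4.04090155e-01 -3.12527204e+01
 -6.39306614e-02  4.39245184e-02  1.73000572e-04]
position [0.25760411 0.59618888 0.23247954]
tool_rot [-6.35967421e-01 -3.07624755e+00  2.93791576e-03]
ft_force [-0.86200217 -0.1674663  -0.07204053]
torque [ 0.00105965 -0.01187366 -0.00937323]
grip_width 0.9949546367554407
{'fx': 428.1809864558165, 'fy': 428.1809864558165, 'cx': 279.4411182152813, 'cy': 209.81490282015218, 'rvec': array([ 2.10635795, -0.48500936,  0.24911011]), 'tvec': array([-0.40014104,  0.21918887,  0.78107038])}
{'fx': 447.68193309266763, 'fy': 447.68193309266763, 'cx': 281.59934511372643, 'cy': 212.10351895109162, 'rvec': array([ 2.12195759, -2.11956652,  0.19367141]), 'tvec': array([0.07338272, 0.49686292, 0.9989231 ])}
```

View pics/side0.png

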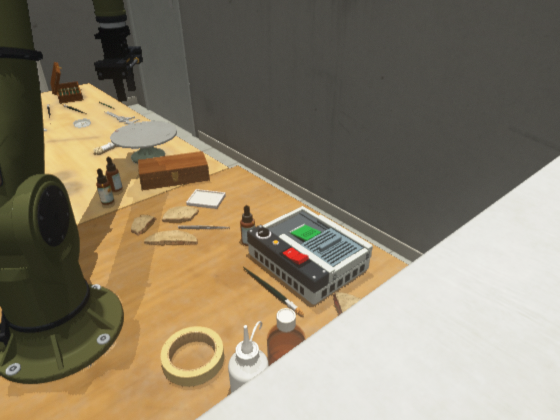

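View pics/top0.png

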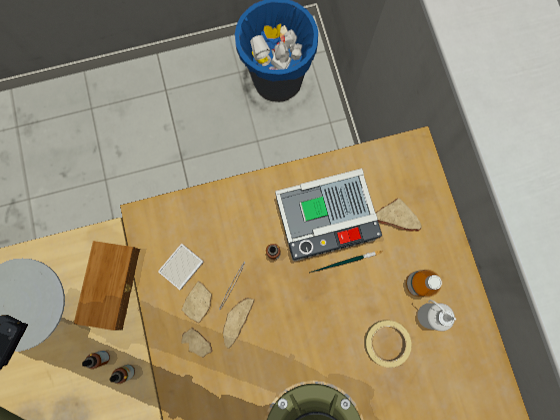

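Run:
```python
import cv2
a=cv2.imread("pics/top0.png")[160:280,260:400]; cv2.imwrite("pics/tz.png",cv2.resize(a,None,fx=5,fy=5,interpolation=cv2.INTER_CUBIC))
a=cv2.imread("pics/side0.png")[195:310,235:380]; cv2.imwrite("pics/sz.png",cv2.resize(a,None,fx=5,fy=5,interpolation=cv2.INTER_CUBIC))
```

```text
(no output)
```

View pics/tz.png

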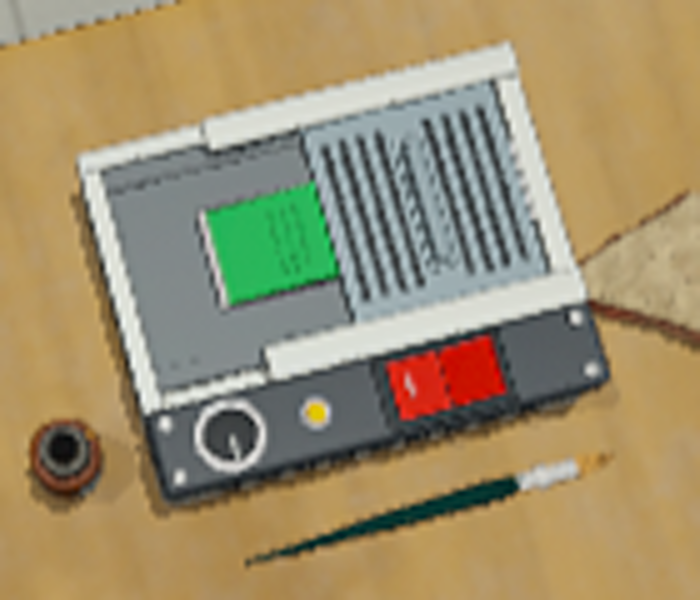

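View pics/sz.png

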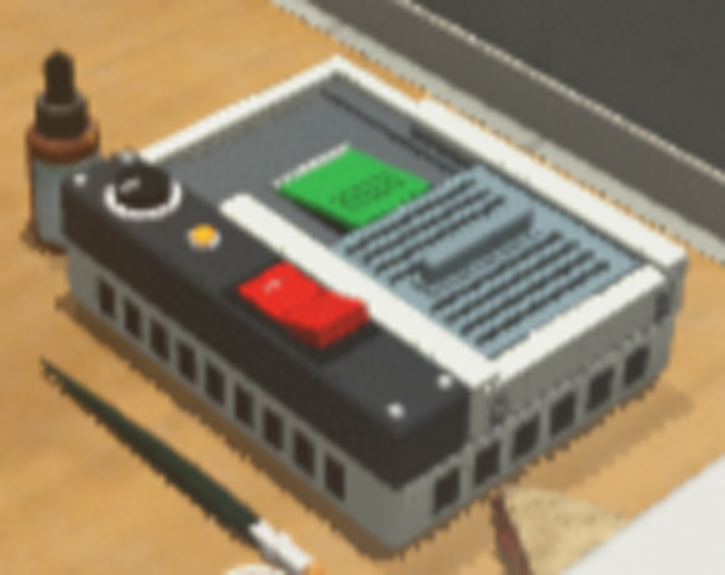

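```bash
cat > h.py <<'E'
import numpy as np, cv2
from bench import ctrl
from scipy.spatial.transform import Rotation as Rn
def cam(n):
    c=ctrl.calibration(n);K=np.array([[c['fx'],0,c['cx']],[0,c['fy'],c['cy']],[0,0,1]])
    return K,cv2.Rodrigues(c['rvec'])[0],np.asarray(c['tvec'],float)
def ray(cm,uv):
    K,R,t=cm;d=R.T@np.linalg.inv(K)@np.array([*uv,1]);return -R.T@t,d/np.linalg.norm(d)
def onz(cm,uv,z):
    o,d=ray(cm,uv);return o+d*(z-o[2])/d[2]
def tri(cms,uvs):
    A=np.zeros((3,3));b=np.zeros(3);rs=[ray(c,u) for c,u in zip(cms,uvs)]
    for o,d in rs:
        P=np.eye(3)-np.outer(d,d);A+=P;b+=P@o
    x=np.linalg.solve(A,b);return x,max(np.linalg.norm(np.cross(x-o,d)) for o,d in rs)
def zt(u,off): return ((u[0]+.5)/5-.5+off[0],(u[1]+.5)/5-.5+off[1])
E
python3 - <<'E'
from h import *
np.set_printoptions(precision=4,suppress=True)
T,S=cam("top"),cam("side");ot=(260,160);os_=(235,195)
for nm,a,b in [("scr -x in",(575,317),(445,382)),("scr -x out",(592,370),(397,410)),("scr +x in",(165,425),(127,155)),("scr+x out",(180,478),(80,180)),
 ("corner+x-y",(80,158),(338,57)),("corner-x-y",(510,45),(685,255)),("lamp",(316,412),(203,235)),("green farcorner(+x,-y)",(203,210),(350,147)),("green +x+y",(228,303),(278,187))]:
    print(nm,*tri([T,S],[zt(a,ot),zt(b,os_)]))
C=[onz(T,zt(u,ot),.069)[:2] for u in [(80,158),(510,45),(608,378),(165,500)]]
C=np.array(C);print(C)
print("sides",[np.linalg.norm(C[i]-C[(i+1)%4]) for i in range(4)])
ex=(C[0]-C[1])+(C[3]-C[2]);ex/=np.linalg.norm(ex);c=C.mean(0);print("centre",c,"ex",ex,np.arctan2(ex[1],ex[0]))
ey=np.array([-ex[1],ex[0]])
for nm,u,z in [("rock pivot",(443,376),.073),("rock -x end",(497,340),.082),("green+x",(215,256),.06),("scr",(575,317),.069),("scr",(165,425),.069),("coveredge+x",(328,225),.062),("ridge",(422,205),.076)]:
    p=onz(T,zt(u,ot),z)[:2];print(nm,p,(p-c)@ex,(p-c)@ey)
E
```

```text
scr -x in [ 0.469  -0.1383  0.068 ] 0.0013785588854520006
scr -x out [ 0.4445 -0.1449  0.0691] 0.0013740897643210181
scr +x in [0.4194 0.0485 0.0698] 0.0015187712907719392
scr+x out [0.3952 0.0419 0.0686] 0.0010027423903702813
corner+x-y [0.5445 0.0874 0.0621] 0.0012722175934554568
corner-x-y [ 0.5975 -0.1131  0.0663] 0.0010456691379194586
lamp [ 0.4246 -0.0194  0.0711] 0.0009421587003992525
green farcorner(+x,-y) [0.521  0.0304 0.0538] 0.0006031910342456726
green +x+y [0.478  0.0188 0.053 ] 0.0014530830209085373
[[ 0.5416  0.0877]
 [ 0.5957 -0.1121]
 [ 0.4396 -0.1515]
 [ 0.3843  0.049 ]]
sides [np.float64(0.20705328946000182), np.float64(0.1610159107533418), np.float64(0.2079480472977102), np.float64(0.16204914087166233)]
centre [ 0.4903 -0.0317] ex [-0.2635  0.9647] 1.8374432023882963
rock pivot [ 0.4399 -0.0764] -0.029771193068576212 0.06041734688491085
rock -x end [ 0.4549 -0.0996] -0.056201919418685894 0.052048095214802206
green+x [0.4974 0.0254] 0.053258703240158786 -0.021882038996501697
scr [ 0.4675 -0.1376] -0.09613015363531588 0.049888188237030257
scr [0.418  0.0489] 0.0968102270506244 0.0484771158490414
coveredge+x [ 0.5116 -0.0267] -0.000808264930247563 -0.021853043484671878
ridge [ 0.518  -0.0684] -0.04269891445357243 -0.01707974739356759
```

Emit:
servo_tool --series '[{"travel":[0,0,0],"angular":[0,0,0.149]},{"travel":[0,0,0],"angular":[0,0,0.149]},{"travel":[0,0,0],"angular":[0,0,0.149]},{"travel":[0,0,0],"angular":[0,0,0.149]},{"travel":[0,0,0],"angular":[0,0,0.149]}]' --claw 0 --squeeze 10

```text
time: 0.6
position: [0.2577, 0.5964, 0.2329]
tool_rot: [1.72, 2.629, -0.002]
ft_force: [0.3, 0.6, -0.1]
grip_width: 0.631
```

Emit:
servo_tool --series '[{"travel":[0,0,0],"angular":[0,0,0.149]},{"travel":[0,0,0],"angular":[0,0,0]}]'

```text
time: 0.8
position: [0.2577, 0.5964, 0.233]
tool_rot: [1.904, 2.498, -0.001]
ft_force: [0.7, -0.4, -0.5]
grip_width: 0.449
```

```bash
cat >> h.py <<'E'
np.set_printoptions(precision=4,suppress=True)
C0=np.array([.4903,-.0317]);EX=np.array([-.2635,.9647]);EY=np.array([-EX[1],EX[0]])
def w(x,y,z): return np.array([*(C0+EX*x+EY*y),z])
def rep(target=None,yaw=np.arctan2(EX[1],EX[0])):
    s=ctrl.get_state();R=Rn.from_rotvec(s['tool_rot']).as_matrix();p=np.array(s['position'])
    print("t",s['time'],"p",p,"F",s['ft_force'],"grip",s['grip_width'],"q",s['joint_positions'])
    e=p[:2]-C0;print("ext-frame tcp",e@EX,e@EY,"tip z",(p+R[:,2]*.011)[2])
    Rt=np.column_stack([[np.cos(yaw),np.sin(yaw),0],[np.sin(yaw),-np.cos(yaw),0],[0,0,-1]])
    print("turn tool",Rn.from_matrix(R.T@Rt).as_rotvec())
    if target is not None: print("travel",R.T@(np.asarray(target)-p))
E
python3 -c "
from h import *
rep([.46,.30,.234]); rep(w(-.048,.060,.15))"
```

```text
t 0.8 p [0.2577 0.5964 0.233 ] F [ 0.7225 -0.4278 -0.4801] grip 0.44900739321671657 q [-1.2402  0.3187  0.0462  1.455  -0.0145  1.3692 -0.9248]
ext-frame tcp 0.6672584678094846 0.058873654711929194 tip z 0.2219841681714822
turn tool [-0.0004  0.0009  0.002 ]
travel [-0.3395  0.1164 -0.0007]
t 0.8 p [0.2577 0.5964 0.233 ] F [ 0.7225 -0.4278 -0.4801] grip 0.44900739321671657 q [-1.2402  0.3187  0.0462  1.455  -0.0145  1.3692 -0.9248]
ext-frame tcp 0.6672584678094846 0.058873654711929194 tip z 0.2219841681714822
turn tool [-0.0004  0.0009  0.002 ]
travel [-0.7152 -0.0025  0.0836]
```

Emit:
servo_tool --series '[{"travel":[-0.045,0.015,0]},{"travel":[-0.045,0.015,0]},{"travel":[-0.045,0.015,0]},{"travel":[-0.045,0.015,0]},{"travel":[-0.045,0.015,0]}]'

```text
$.series[0]: bad value
```

Emit:
servo_tool --series '[{"travel":[-0.045,0.015,0]},{"travel":[-0.045,0.015,0]},{"travel":[-0.045,0,0]},{"travel":[-0.045,0,0]},{"travel":[-0.045,0,0]}]'

```text
$.series[0]: bad value
```

```bash
python3 -c "
from h import *
rep(w(-.048,.060,.2))"
```

```text
t 0.8 p [0.2577 0.5964 0.233 ] F [ 0.7225 -0.4278 -0.4801] grip 0.44900739321671657 q [-1.2402  0.3187  0.0462  1.455  -0.0145  1.3692 -0.9248]
ext-frame tcp 0.6672584678094846 0.058873654711929194 tip z 0.2219841681714822
turn tool [-0.0004  0.0009  0.002 ]
travel [-0.7152 -0.0025  0.0336]
```

Each row needs both fields.

Emit:
servo_tool --series '[{"travel":[-0.045,0.015,0],"angular":[0,0,0]},{"travel":[-0.045,0.015,0],"angular":[0,0,0]},{"travel":[-0.045,0.015,0],"angular":[0,0,0]},{"travel":[-0.045,0.015,0],"angular":[0,0,0]},{"travel":[-0.045,0.015,0],"angular":[0,0,0]}]'

```text
time: 1.3
position: [0.3906, 0.3979, 0.2334]
tool_rot: [1.898, 2.503, -0.0]
ft_force: [0.3, -0.8, 0.1]
grip_width: 0.035
```

Emit:
servo_tool --series '[{"travel":[-0.045,0.015,0],"angular":[0,0,0]},{"travel":[-0.045,0.015,0],"angular":[0,0,0]},{"travel":[-0.045,0,0],"angular":[0,0,0]},{"travel":[-0.045,0,0],"angular":[0,0,0]},{"travel":[-0.045,0,0],"angular":[0,0,0]}]'

```text
time: 1.8
position: [0.4788, 0.1889, 0.2335]
tool_rot: [-1.898, -2.503, -0.0]
ft_force: [0.8, -0.4, -0.2]
grip_width: 0.006
```

```bash
python3 -c "
from h import *
rep(w(-.048,.060,.2))"
```

```text
t 1.8 p [0.4788 0.1889 0.2335] F [ 0.7737 -0.3776 -0.189 ] grip 0.005593135190775784 q [-0.7706  0.0261  0.3512  1.7946 -0.0093  1.3225 -0.1441]
ext-frame tcp 0.21580816594891636 -0.04703090895547032 tip z 0.22245450532678263
turn tool [ 0.     -0.0001  0.0065]
travel [-0.2631 -0.1087  0.0334]
```

Emit:
servo_tool --series '[{"travel":[-0.04,-0.016,0],"angular":[0,0,0]},{"travel":[-0.04,-0.016,0],"angular":[0,0,0]},{"travel":[-0.04,-0.016,0],"angular":[0,0,0]},{"travel":[-0.04,-0.016,0],"angular":[0,0,0]},{"travel":[0,0,0],"angular":[0,0,0]}]'

```text
time: 2.3
position: [0.4589, 0.0129, 0.2338]
tool_rot: [1.91, 2.493, -0.001]
ft_force: [-0.4, 0.1, 0.6]
grip_width: 0.005
```

```bash
python3 -c "
from h import *
rep(w(-.048,.060,.12))
c=ctrl.calibration('wrist');im=ctrl.get_image('wrist');print(c)
cv2.imwrite('pics/w1.png',im[:,:,::-1]);np.save('w1c.npy',c,allow_pickle=True)"
```

```text
t 2.3 p [0.4589 0.0129 0.2338] F [-0.4032  0.0853  0.6309] grip 0.005168988579211765 q [-0.6247 -0.1197  0.5021  1.916   0.0602  1.3308  0.1232]
ext-frame tcp 0.051319350960785146 0.018536562092600083 tip z 0.22283505589108424
turn tool [ 0.0002  0.001  -0.0035]
travel [-0.0994 -0.0411  0.1139]
{'fx': 359.4214500936661, 'fy': 359.4214500936661, 'cx': 284.93415304784116, 'cy': 214.06214776791936, 'rvec': array([-2.8435, -0.3764, -0.0516]), 'tvec': array([-0.446 , -0.1349,  0.3627])}
```

View pics/w1.png

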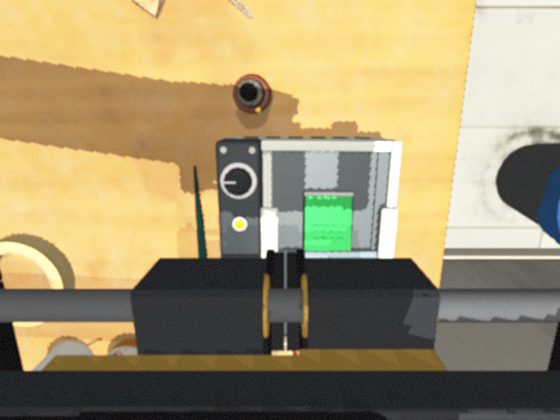

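```bash
python3 -c "
from h import *
c=np.load('w1c.npy',allow_pickle=True).item()
K=np.array([[c['fx'],0,c['cx']],[0,c['fy'],c['cy']],[0,0,1]]);W=(K,cv2.Rodrigues(c['rvec'])[0],c['tvec'])
T=cam('top');ot=(260,160)
for n,u,z in [('corn+x+y',(217.5,140),.069),('corn+x-y',(402,142),.069),('scr',(224,150),.069),('scr',(252,150),.069),('lamp',(239,224),.070),('green+x+y',(304,195),.06),('green+x-y',(352,195),.06),('green+y',(304,250),.06)]:
    p=onz(W,u,z)[:2]-C0;print(n,p@EX,p@EY)
for n,u,v in [('scr',(252,150),(165,425)),('green+x+y',(304,195),(228,303)),('green+x-y',(352,195),(203,210)),('lamp',(239,224),(316,412))]:
    x,r=tri([W,T],[u,zt(v,ot)]);p=x[:2]-C0;print('tri',n,p@EX,p@EY,x[2],r)
"
```

```text
corn+x+y 0.10432952236560834 0.07712980048397831
corn+x-y 0.10207882194429532 -0.08259340028246057
scr 0.0957537529991771 0.0719306755773367
scr 0.09567003488640875 0.04752795073852029
lamp 0.02849059616103779 0.06130205158611752
green+x+y 0.05333164836581834 0.0012948269449171658
green+x-y 0.05318111711604105 -0.04321743655925589
green+y -0.0012122903807654025 0.000697890204586876
tri scr 0.09600161248344805 0.04797325933376581 0.06583846599578358 0.0006608641373702235
tri green+x+y 0.05370166630435792 0.0012877118363427936 0.062031522871594545 0.0001434032158449239
tri green+x-y 0.052531415434964264 -0.04424138519012983 0.05734679258187317 0.0005117605151116604
tri lamp 0.029840770663884898 0.06095936026473481 0.07368585547345355 0.0002508101405136182
```

Emit:
servo_tool --series '[{"travel":[-0.03,-0.013,0.02],"angular":[0,0,0]},{"travel":[-0.03,-0.013,0.02],"angular":[0,0,0]},{"travel":[-0.03,-0.013,0.03],"angular":[0,0,0]},{"travel":[-0.01,-0.002,0.04],"angular":[0,0,0]},{"travel":[0,0,0],"angular":[0,0,0]}]'

```text
time: 2.85
position: [0.4428, -0.088, 0.1194]
tool_rot: [-1.899, -2.495, 0.009]
ft_force: [-0.4, 1.7, 0.2]
grip_width: 0.004
```

```bash
python3 -c "
from h import *
rep(w(-.0485,.060,.084+.0))
cv2.imwrite('pics/s2.png',cv2.resize(ctrl.get_image('side')[180:320,200:390,::-1],None,fx=4,fy=4))"
```

```text
t 2.85 p [ 0.4428 -0.088   0.1194] F [-0.3992  1.7114  0.2334] grip 0.00409570741535288 q [-0.5243 -0.0255  0.6596  2.0775  0.0199  1.0928  0.3954]
ext-frame tcp -0.041824421115561075 0.06064890855066847 tip z 0.1084187953406694
turn tool [-0.0086 -0.0015  0.0029]
travel [-0.0067  0.0009  0.0354]
```

View pics/s2.png

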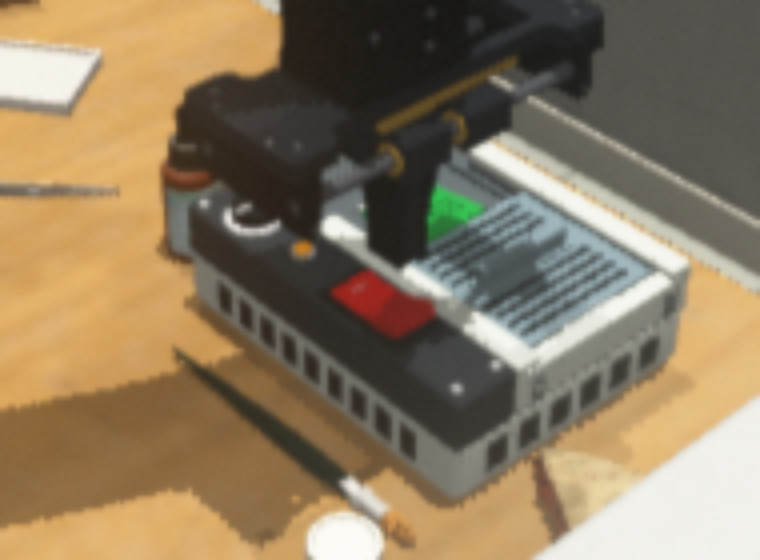

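Emit:
servo_tool --series '[{"travel":[-0.007,0.001,0.01],"angular":[-0.008,0,0.003]},{"travel":[0,0,0.01],"angular":[0,0,0]},{"travel":[0,0,0.006],"angular":[0,0,0]},{"travel":[0,0,0],"angular":[0,0,0]}]'

```text
time: 3.3
position: [0.4494, -0.0931, 0.0974]
tool_rot: [1.902, 2.495, 0.009]
ft_force: [0.3, 0.5, -0.6]
grip_width: 0.005
```

```bash
python3 -c "
from h import *
rep(w(-.0485,.060,.084))"
```

```text
t 3.3 p [ 0.4494 -0.0931  0.0974] F [ 0.3162  0.4938 -0.5837] grip 0.004544185632428747 q [-0.5135  0.015   0.6742  2.0957 -0.0149  1.0279  0.4363]
ext-frame tcp -0.04841205795650396 0.055646828091312585 tip z 0.08637028203544317
turn tool [ 0.0072 -0.0005  0.0014]
travel [-0.0001 -0.0045  0.0133]
```

Emit:
servo_tool --series '[{"travel":[0,-0.0045,0.004],"angular":[0,0,0]},{"travel":[0,0,0.005],"angular":[0,0,0]},{"travel":[0,0,0.003],"angular":[0,0,0]},{"travel":[0,0,0.002],"angular":[0,0,0]},{"travel":[0,0,0],"angular":[0,0,0]}]'

```text
time: 3.8
position: [0.4456, -0.0956, 0.0841]
tool_rot: [1.905, 2.492, 0.01]
ft_force: [-1.8, -0.3, 6.3]
grip_width: 0.002
```

```bash
python3 -c "
from h import *
rep(w(-.0485,.060,.084))
cv2.imwrite('pics/s3.png',cv2.resize(ctrl.get_image('side')[180:320,200:390,::-1],None,fx=4,fy=4))"
```

```text
t 3.8 p [ 0.4456 -0.0956  0.0841] F [-1.8192 -0.3205  6.2644] grip 0.0022568099306354977 q [-0.5084  0.0275  0.6794  2.1162 -0.0248  0.9966  0.4499]
ext-frame tcp -0.04988750563046694 0.06001632274128809 tip z 0.07314521772594032
turn tool [ 0.0082 -0.     -0.0009]
travel [0.0014 0.     0.0001]
```

View pics/s3.png

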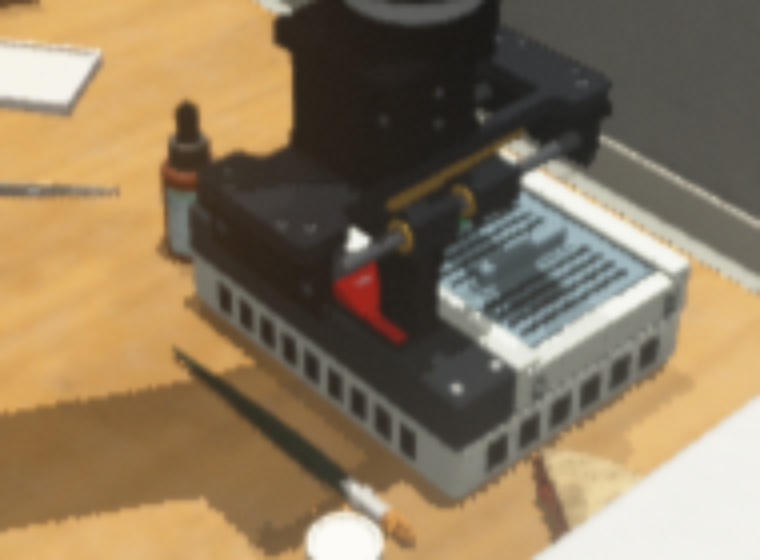

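Emit:
servo_tool --series '[{"travel":[0,0,-0.02],"angular":[0,0,0]},{"travel":[0,0,-0.025],"angular":[0,0,0]},{"travel":[0.035,0.04,0],"angular":[0,0,0]},{"travel":[0.036,0.041,0],"angular":[0,0,0]},{"travel":[0,0,0],"angular":[0,0,0]}]'

```text
time: 4.35
position: [0.5028, -0.0048, 0.1292]
tool_rot: [1.892, 2.501, 0.014]
ft_force: [-1.3, -0.8, -0.5]
grip_width: 0.006
```

```bash
python3 -c "
from h import *
rep(w(.023,-.0215,.074))
cv2.imwrite('pics/s4.png',cv2.resize(ctrl.get_image('side')[180:320,200:390,::-1],None,fx=4,fy=4))
"
```

```text
t 4.35 p [ 0.5028 -0.0048  0.1292] F [-1.2969 -0.7709 -0.5227] grip 0.0062198720363473535 q [-0.6025  0.0817  0.5903  1.9668 -0.0557  1.0979  0.2866]
ext-frame tcp 0.02268123206526898 -0.019193430622631416 tip z 0.11819901878128841
turn tool [ 0.0104 -0.0015  0.0087]
travel [0.0002 0.0017 0.0552]
```

View pics/s4.png

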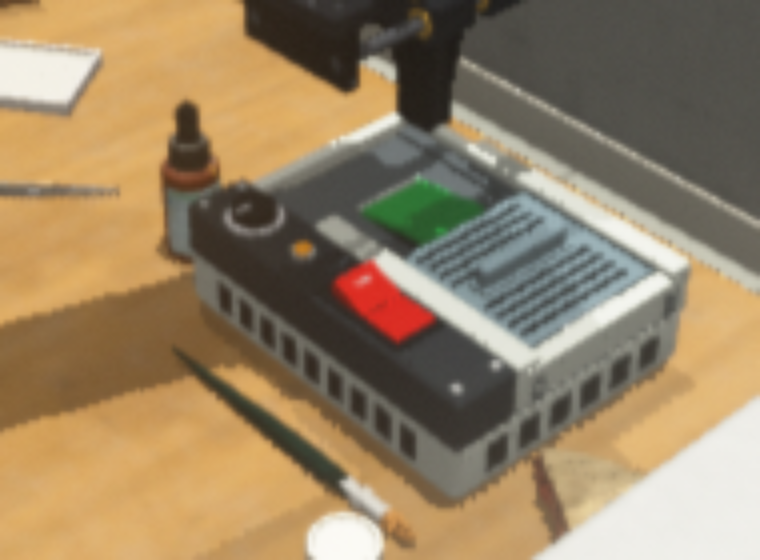

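Rocker is tilted the other way now (red, pixel about (385,300) of the crop), and the cover is still latched. Next the tab: descend to just above it (tip about 62 mm).

Emit:
servo_tool --series '[{"travel":[0,0.001,0.02],"angular":[0.01,0,0.008]},{"travel":[0,0.001,0.02],"angular":[0,0,0]},{"travel":[0,0,0.015],"angular":[0,0,0]},{"travel":[0,0,0],"angular":[0,0,0]}]'

```text
time: 4.8
position: [0.4997, -0.0127, 0.072]
tool_rot: [-1.916, -2.484, 0.008]
ft_force: [-0.8, 0.5, 0.6]
grip_width: 0.005
```

```bash
python3 -c "
from h import *
rep(w(.023,-.0215,.067))
"
```

```text
t 4.8 p [ 0.4997 -0.0127  0.072 ] F [-0.8089  0.5396  0.5892] grip 0.0052721738469240125 q [-0.5794  0.1697  0.5968  2.0145 -0.1114  0.9959  0.3286]
ext-frame tcp 0.01586494284947038 -0.014079749039399313 tip z 0.061045597844377436
turn tool [-0.0069 -0.0003 -0.0101]
travel [0.0072 0.0074 0.005 ]
```

Emit:
servo_tool --series '[{"travel":[0.004,0.004,-0.003],"angular":[0,0,0]},{"travel":[0.003,0.003,0],"angular":[0,0,0]},{"travel":[0,0,0],"angular":[0,0,0]}]'

```text
time: 5.1
position: [0.5082, -0.0021, 0.0782]
tool_rot: [-1.916, -2.49, -0.001]
ft_force: [-0.3, -0.3, -0.2]
grip_width: 0.003
```

```bash
python3 -c "
from h import *
rep(w(.023,-.0215,.067))
"
```

```text
t 5.1 p [ 0.5082 -0.0021  0.0782] F [-0.2803 -0.3284 -0.1699] grip 0.0030114941318583827 q [-0.59    0.1735  0.5894  1.9956 -0.1145  1.0041  0.3131]
ext-frame tcp 0.02386477097486664 -0.025121211853844617 tip z 0.06724194773611623
turn tool [ 0.0003 -0.0003 -0.0075]
travel [-0.0009 -0.0036  0.0112]
```

Emit:
servo_tool --series '[{"travel":[0,-0.003,0],"angular":[0,0,0]},{"travel":[0,0,0],"angular":[0,0,0]},{"travel":[0,0,0],"angular":[0,0,0]}]'

```text
time: 5.4
position: [0.5041, -0.0038, 0.0773]
tool_rot: [-1.917, -2.488, 0.002]
ft_force: [1.3, -0.0, -0.8]
grip_width: 0.001
```

```bash
python3 -c "
from h import *
rep(w(.023,-.0215,.067))
"
```

```text
t 5.4 p [ 0.5041 -0.0038  0.0773] F [ 1.3102 -0.0282 -0.7758] grip 0.0013990178771036957 q [-0.5906  0.167   0.5911  2.0043 -0.1099  1.0027  0.3114]
ext-frame tcp 0.023247508564378426 -0.020634425017057034 tip z 0.06626836285726034
turn tool [-0.0018 -0.0003 -0.0088]
travel [-0.0002  0.0009  0.0103]
```

Emit:
servo_tool --series '[{"travel":[0,0,0.003],"angular":[0,0,0]},{"travel":[0,0,0.003],"angular":[0,0,0]},{"travel":[0,0,0.002],"angular":[0,0,0]},{"travel":[0,0,0],"angular":[0,0,0]}]'

```text
time: 5.8
position: [0.5041, -0.0039, 0.0688]
tool_rot: [-1.917, -2.487, 0.003]
ft_force: [1.1, -0.2, 0.6]
grip_width: 0.002
```

Emit:
servo_tool --series '[{"travel":[0,0,0.002],"angular":[0,0,0]},{"travel":[0,0,0],"angular":[0,0,0]}]'

```text
time: 6.0
position: [0.5042, -0.0039, 0.067]
tool_rot: [-1.917, -2.488, 0.003]
ft_force: [-0.1, 0.2, -0.4]
grip_width: 0.002
```

```bash
python3 -c "
from h import *
rep(w(.023,-.0215,.067))
cv2.imwrite('pics/s5.png',cv2.resize(ctrl.get_image('side')[180:320,200:390,::-1],None,fx=4,fy=4))
"
```

```text
t 6.0 p [ 0.5042 -0.0039  0.067 ] F [-0.1478  0.1603 -0.4453] grip 0.0016499047482005076 q [-0.5862  0.1833  0.589   2.0123 -0.1214  0.9817  0.3207]
ext-frame tcp 0.02315935154209528 -0.020736590161245624 tip z 0.055958963537020213
turn tool [-0.002   0.0001 -0.0088]
travel [-0.0002  0.0008 -0.    ]
```

View pics/s5.png

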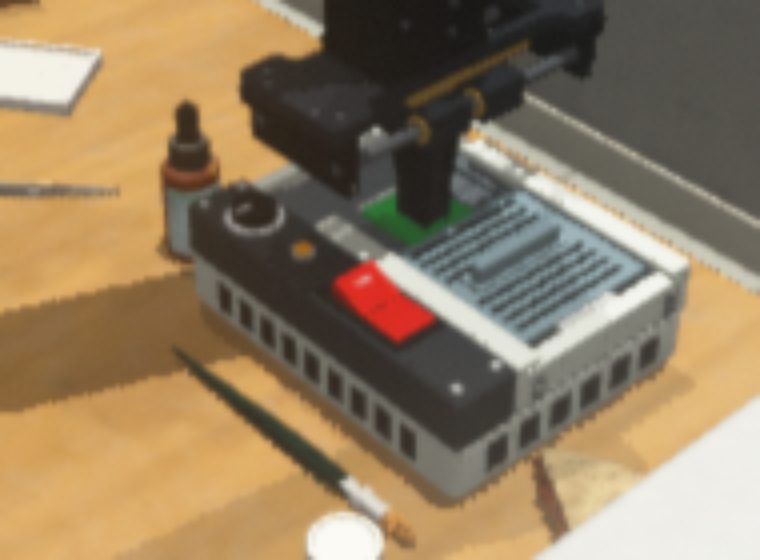

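Emit:
servo_tool --series '[{"travel":[0,0,0.001],"angular":[0,0,0]},{"travel":[0,0,0.001],"angular":[0,0,0]},{"travel":[0,0,0],"angular":[0,0,0]}]'

```text
time: 6.35
position: [0.5042, -0.0038, 0.0652]
tool_rot: [-1.916, -2.488, 0.002]
ft_force: [-0.7, -0.8, 3.7]
grip_width: 0.005
```

```bash
python3 -c "
from h import *
rep()
cv2.imwrite('pics/s6.png',cv2.resize(ctrl.get_image('side')[180:320,200:390,::-1],None,fx=4,fy=4))
"
```

```text
t 6.35 p [ 0.5042 -0.0038  0.0652] F [-0.7199 -0.7861  3.6677] grip 0.004736104800510167 q [-0.5854  0.1861  0.5885  2.0137 -0.1236  0.9781  0.3225]
ext-frame tcp 0.023266305715729872 -0.0207841345973013 tip z 0.05419418062502259
turn tool [-0.002  -0.0001 -0.0087]
```

View pics/s6.png

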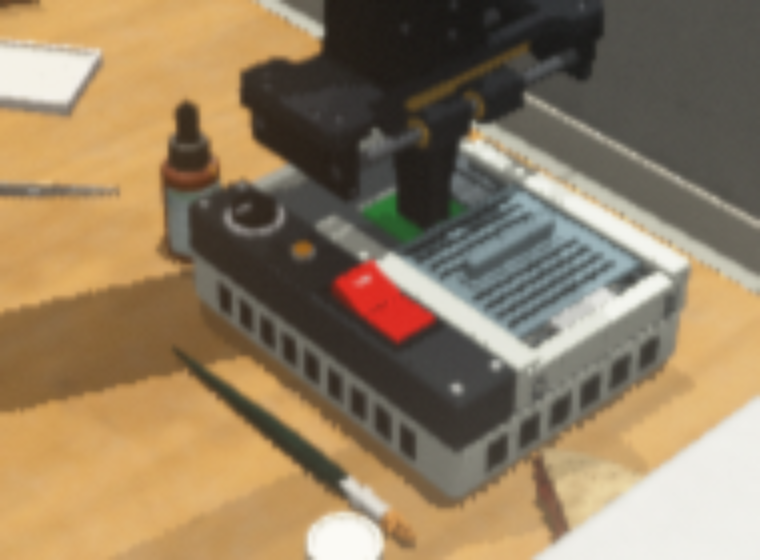

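Emit:
servo_tool --series '[{"travel":[0,0,-0.02],"angular":[0,0,0]},{"travel":[0,0,-0.025],"angular":[0,0,0]},{"travel":[-0.04,0,0],"angular":[0,0,0]},{"travel":[-0.043,0,0],"angular":[0,0,0]},{"travel":[0,0,0],"angular":[0,0,0]}]'

```text
time: 6.9
position: [0.5262, -0.0908, 0.1108]
tool_rot: [1.925, 2.479, -0.005]
ft_force: [-0.4, -0.3, -0.0]
grip_width: 0.002
```

Emit:
servo_tool --series '[{"travel":[0,0,0],"angular":[0,0,0]}]'

```text
time: 7.0
position: [0.5253, -0.0851, 0.1099]
tool_rot: [-1.92, -2.485, 0.003]
ft_force: [0.1, 0.2, -0.8]
grip_width: 0.003
```

```bash
python3 -c "
from h import *
rep(w(-.0605,-.0215,.0765))
cv2.imwrite('pics/s7.png',cv2.resize(ctrl.get_image('side')[180:320,200:390,::-1],None,fx=4,fy=4))
cv2.imwrite('pics/t7.png',cv2.resize(ctrl.get_image('top')[140:280,240:420,::-1],None,fx=4,fy=4))
"
```

```text
t 7.0 p [ 0.5253 -0.0851  0.1099] F [ 0.0594  0.204  -0.8426] grip 0.002769907829080385 q [-0.4846  0.1945  0.6584  1.9115 -0.1333  1.0813  0.483 ]
ext-frame tcp -0.06068575706905459 -0.019690052565073085 tip z 0.09889725297227375
turn tool [-0.0023 -0.     -0.0115]
travel [0.0002 0.0019 0.0334]
```

View pics/s7.png

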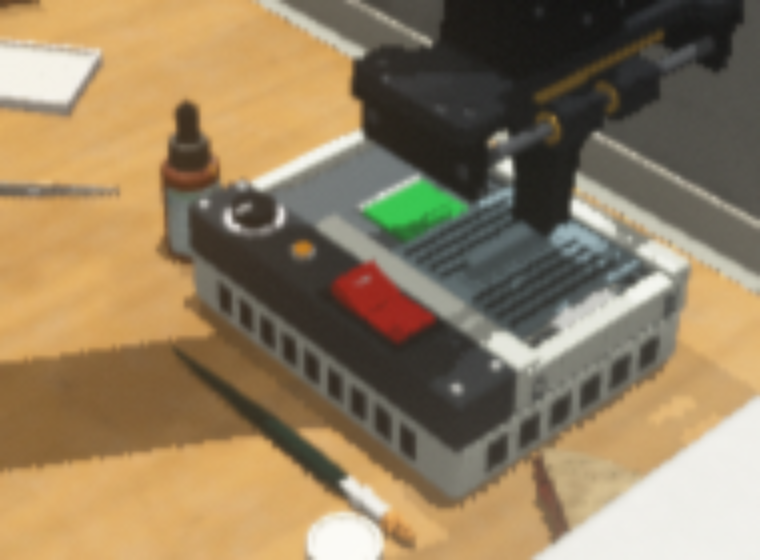

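Emit:
servo_tool --series '[{"travel":[0,0.001,0.012],"angular":[0,0,0]},{"travel":[0,0.001,0.012],"angular":[0,0,0]},{"travel":[0,0,0.005],"angular":[0,0,0]},{"travel":[0,0,0.003],"angular":[0,0,0]},{"travel":[0,0,0],"angular":[0,0,0]}]'

```text
time: 7.6
position: [0.5269, -0.0834, 0.0774]
tool_rot: [-1.916, -2.487, 0.004]
ft_force: [-0.1, 0.4, 1.3]
grip_width: 0.003
```

```bash
python3 -c "
from h import *
rep(w(.036,-.0215,.0765))
cv2.imwrite('pics/s8.png',cv2.resize(ctrl.get_image('side')[180:320,200:390,::-1],None,fx=4,fy=4))
"
```

```text
t 7.6 p [ 0.5269 -0.0834  0.0774] F [-0.1284  0.3778  1.272 ] grip 0.002738864308828077 q [-0.4709  0.2432  0.6482  1.9362 -0.1702  1.0196  0.5113]
ext-frame tcp -0.05947644153414484 -0.021681715914760393 tip z 0.06641183609554287
turn tool [-0.0032 -0.0002 -0.0084]
travel [ 0.0955 -0.001   0.0009]
```

View pics/s8.png

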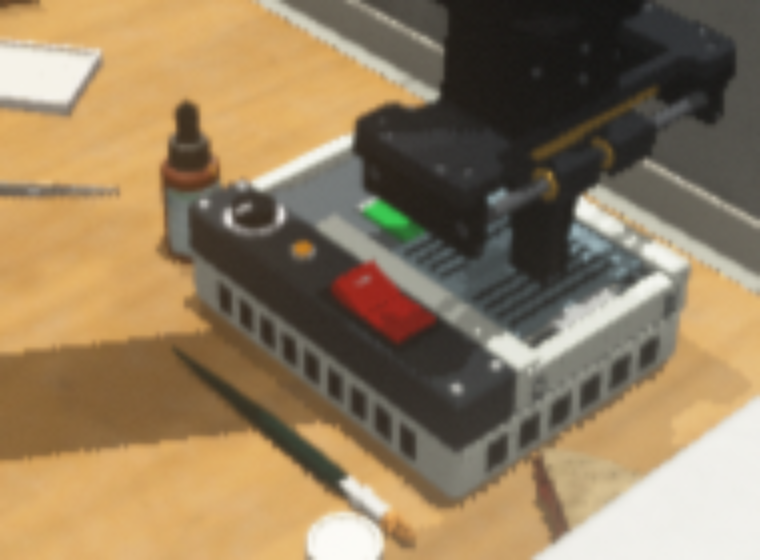

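Emit:
servo_tool --series '[{"travel":[0.006,0,0],"angular":[0,0,0]},{"travel":[0.006,0,0],"angular":[0,0,0]},{"travel":[0.008,0,0],"angular":[0,0,0]},{"travel":[0.008,0,0],"angular":[0,0,0]},{"travel":[0.008,0,0],"angular":[0,0,0]}]'

```text
time: 8.15
position: [0.5183, -0.0481, 0.0785]
tool_rot: [-1.917, -2.489, 0.002]
ft_force: [1.8, -2.2, 0.8]
grip_width: 0.006
```

```bash
python3 -c "
from h import *
rep(w(.0345,-.0215,.0765))
cv2.imwrite('pics/s9.png',cv2.resize(ctrl.get_image('side')[180:320,200:390,::-1],None,fx=4,fy=4))
"
```

```text
t 8.15 p [ 0.5183 -0.0481  0.0785] F [ 1.8279 -2.2373  0.8413] grip 0.00550630189945021 q [-0.5309  0.2073  0.6316  1.967  -0.143   1.012   0.425 ]
ext-frame tcp -0.023200856935586062 -0.022722303914705297 tip z 0.0674873132618412
turn tool [-0.0011  0.0004 -0.0083]
travel [ 0.0577 -0.0017  0.002 ]
```

View pics/s9.png

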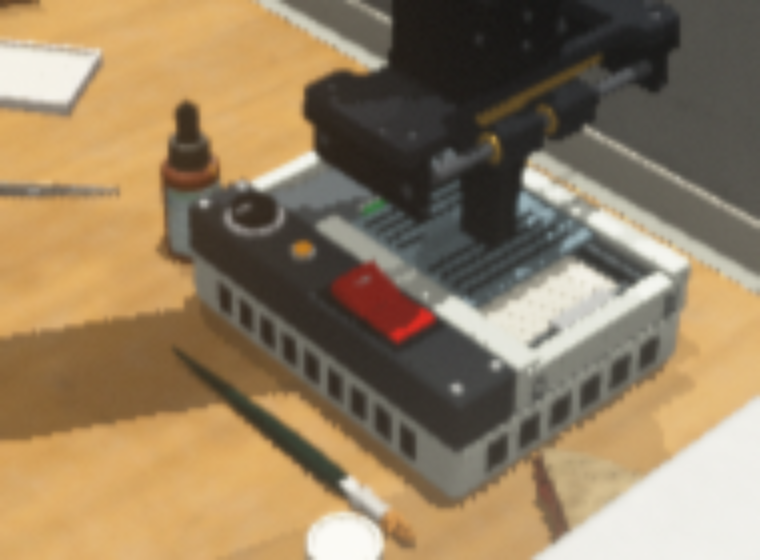

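Working: the cover is sliding and the filter is appearing. On.

Emit:
servo_tool --series '[{"travel":[0.008,0,0.001],"angular":[0,0,0]},{"travel":[0.008,0,0],"angular":[0,0,0]},{"travel":[0.008,0,0],"angular":[0,0,0]},{"travel":[0.008,0,0],"angular":[0,0,0]},{"travel":[0.008,0,0],"angular":[0,0,0]}]'

```text
time: 8.7
position: [0.5078, -0.0094, 0.0772]
tool_rot: [-1.916, -2.488, 0.002]
ft_force: [0.5, -2.2, 2.7]
grip_width: 0.008
```

```bash
python3 -c "
from h import *
rep(w(.0345,-.0215,.0765))
"
```

```text
t 8.7 p [ 0.5078 -0.0094  0.0772] F [ 0.4925 -2.2128  2.7164] grip 0.007546180237240766 q [-0.5923  0.1776  0.6078  1.9961 -0.1193  1.0043  0.3306]
ext-frame tcp 0.016941456000592794 -0.0227502186450934 tip z 0.06616561415692959
turn tool [-0.0019 -0.     -0.0085]
travel [ 0.0175 -0.0014  0.0007]
```

Emit:
servo_tool --series '[{"travel":[0.006,0,0],"angular":[0,0,0]},{"travel":[0.006,0,0],"angular":[0,0,0]},{"travel":[0.004,0,0],"angular":[0,0,0]},{"travel":[0.002,0,0],"angular":[0,0,0]},{"travel":[0,0,0],"angular":[0,0,0]}]'

```text
time: 9.2
position: [0.5038, 0.0049, 0.0773]
tool_rot: [1.918, 2.486, -0.005]
ft_force: [1.6, -6.0, 2.3]
grip_width: 0.007
```

```bash
python3 -c "
from h import *
rep(w(.0345,-.0215,.0765))
"
```

```text
t 9.2 p [0.5038 0.0049 0.0773] F [ 1.6011 -6.0163  2.2918] grip 0.006983707889155615 q [-0.6174  0.1661  0.5983  2.006  -0.1062  1.0014  0.2888]
ext-frame tcp 0.031731562014635825 -0.022666040414122717 tip z 0.06627313404565337
turn tool [-0.0017  0.0035 -0.0098]
travel [ 0.0028 -0.0012  0.0008]
```

Emit:
servo_tool --series '[{"travel":[-0.006,0,0],"angular":[0,0,0]},{"travel":[-0.008,0,0],"angular":[0,0,0]},{"travel":[0,0,-0.02],"angular":[0,0,0]},{"travel":[0,0,-0.04],"angular":[0,0,0]},{"travel":[-0.04,0,-0.02],"angular":[0,0,0]}]'

```text
time: 9.7
position: [0.5179, -0.039, 0.159]
tool_rot: [-1.904, -2.495, -0.005]
ft_force: [1.8, -0.2, -0.1]
grip_width: 0.007
```

Emit:
servo_tool --series '[{"travel":[-0.04,0,-0.03],"angular":[0,0,0]},{"travel":[-0.04,0,0],"angular":[0,0,0]},{"travel":[0,0,0],"angular":[0,0,0]},{"travel":[0,0,0],"angular":[0,0,0]}]'

```text
time: 10.1
position: [0.5373, -0.1226, 0.1866]
tool_rot: [-1.918, -2.484, 0.003]
ft_force: [-0.2, 0.9, 0.4]
grip_width: 0.008
```

```bash
python3 -c "
from h import *
rep()
for n,(a,b,c,d) in {'side':(180,320,200,390),'top':(140,280,240,420)}.items(): cv2.imwrite(f'pics/{n}10.png',cv2.resize(ctrl.get_image(n)[a:b,c:d,::-1],None,fx=4,fy=4))
c=ctrl.calibration('wrist');cv2.imwrite('pics/w10.png',ctrl.get_image('wrist')[:,:,::-1]);np.save('w10c.npy',c,allow_pickle=True)
"
```

```text
t 10.1 p [ 0.5373 -0.1226  0.1866] F [-0.2112  0.8555  0.443 ] grip 0.00844670837852659 q [-0.468   0.1626  0.7143  1.783  -0.1119  1.2404  0.5322]
ext-frame tcp -0.10007881437069308 -0.021372396182239645 tip z 0.17559630130870416
turn tool [-0.0029 -0.0012 -0.0109]
```

View pics/side10.png

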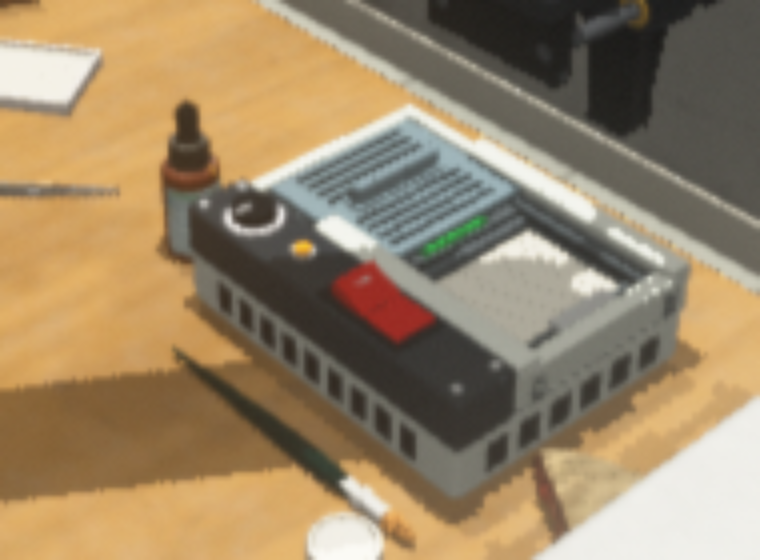

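View pics/w10.png

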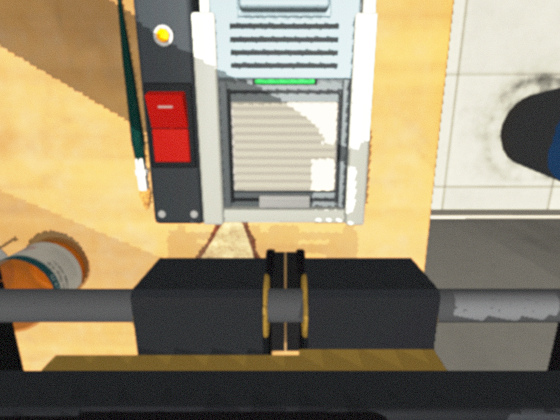

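View pics/top10.png

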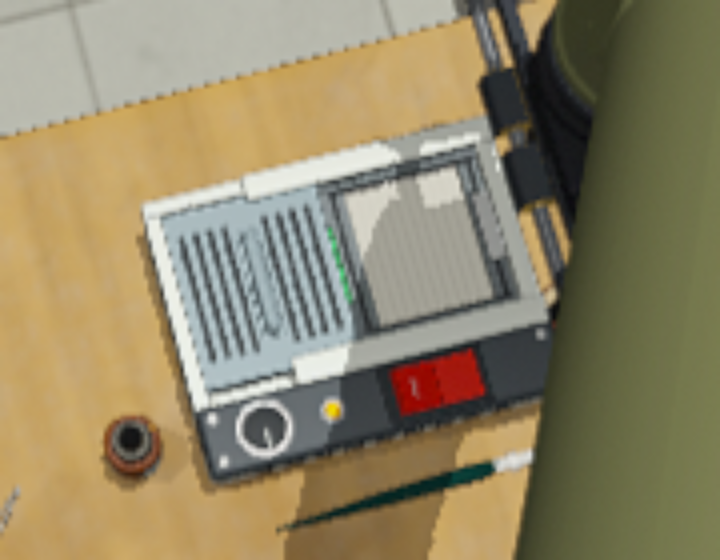

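```bash
python3 -c "
from h import *
c=np.load('w10c.npy',allow_pickle=True).item()
K=np.array([[c['fx'],0,c['cx']],[0,c['fy'],c['cy']],[0,0,1]]);W=(K,cv2.Rodrigues(c['rvec'])[0],c['tvec'])
p=onz(W,(285,77),.062)[:2]-C0;print('edge x wrist',p@EX)
T=cam('top');p=onz(T,(240+337/4,140+258/4),.062)[:2]-C0;print('edge x top',p@EX)
print(ctrl.get_state()['time'],ctrl.get_state()['ft_force'],abs(ctrl.get_state()['qd']).max()); print(ctrl.close_job())
"
```

```text
edge x wrist 0.0026795988781102833
edge x top 0.0012252334974314591
10.25 [-0.2878  0.3507 -0.7324] 0.007765985722867739
the job is handed in; nothing more can be done
None
```

The extractor is switched off, the cover is unlatched and pushed up against its stop, and the whole filter lies open. I handed the job in at 10.25 s of the 42 s allowed; the hand-in reports no verdict.

**Steps done**
- **Rocker:** I pressed it down until it bottomed, with about 6 N at a fingertip height of 73 mm.
- **Tab:** I pressed it until the cover visibly sprung loose. The force there was about 4 N.
- **Cover:** I pushed it by its ridge until the force rose to about 6 N, which I took as the stop. Then I backed off and lifted the arm clear.

**Last checks**
- **Cover position:** its rear edge measures x ≈ +2.7 mm in the wrist view and +1.2 mm in the top view. That puts the cover's origin at about +47 to +49 mm; the target is past +39 mm and the stop is at +49.5 mm.
- **Rocker:** it looks off in all the pictures. I had no direct reading of its angle.
- **Bystanders:** the dropper and brush stand where they were in the views. The fresh filter and sherd look unmoved where they are visible.
- **Arm:** it is well clear, with only noise-level force on the wrist.

**Disagreements**
- The two views differ by about 1.5 mm on position.
- The tab gave no force until the fingertips read about 55 mm, although the text puts its surface at 60 mm.
- After quick moves the measured tool position was off by up to 7 mm. I corrected this before each contact.

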